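# Hold the centrifuge lid open at 60 degrees for a strut change

### The arm

A 6-joint arm with a two-finger parallel gripper is mounted at the origin on a cart in front of the work surface, level with it; the furniture and walls round the work are solid. World frame = base frame: x ahead of the robot, y to its left, z up, the work surface at z = 0. Lengths are in mm, angles in rad, forces in N, time in s.
With the tool pointing down it reaches from about 400 to 925 mm from the base axis. Payload 12.5 kg.
Tool frame: the origin (TCP) lies on the centre line of the jaws, within the pads' length; the fingertips stand 8 mm ahead of it and the grasp point (between the pads) lies 11 mm behind it; z points along the fingers, x is the direction in which the jaws open and shut, and the axes are right-handed (so a half turn about z gives the same grasp; the last joint's range is limited). The gripper opens to 95 mm and grips with 3 to 60 N. Pads are 20 mm wide; open, the fingers measure 119 mm over their backs; the gripper's body (75 mm by 180 mm) begins 59 mm behind the grasp point.
Start: joints at [1.191, 0.491, 1.559, -0, 1.092, -0.106], TCP at [168.978, 601.743, 198.161] pointing down, gripper open.
Joint ranges: [-3.1, 3.1], [-0.84, 2.19], [0.05, 2.79], [-1.13, 4.28], [0.06, 2.93], [-2.69, 2.69]. Speed limits (rad/s): [2.22, 2.22, 2.79, 3.14, 3.14, 3.14].

### API

Orientations are given as [roll, pitch, yaw] about the fixed x, y, z axes, in that order (R = Rz(yaw) Ry(pitch) Rx(roll)).
In Python, from cell import env gives the robot as it stands. The module is installed in compiled form; this text tells all that it offers.
- The arm moves only by the tool send_rows, never from a script. Its argument "moves" is a list that holds one entry, the list of rows, each a list of 6 numbers: the shift along the tool's x, y, z as a fraction of full scale, then the turn, a rotation vector about the tool's x, y, z as a fraction of full scale. A call has 1 to 12 rows; each row is the pose to reach, as a shift and turn from the pose commanded when the call began, along the tool's axes at that moment; what a row does not reach only later rows make up. Full scale, the value 1, is 0.3 m for a shift and 90 degrees for a turn. A row lasts 1/12 s, in which the tool goes at most 41.7 mm and 7.16 degrees, less where a joint would pass 70% of its speed; a pose out of reach is approached as far as the arm can. A call with a number of a shift or a turn outside -1 to 1 is refused whole. A call with a gripper value outside its range is refused whole. "grip" is the gripper's target within -1 to 1 (shut at 1, half-way at 0, fully open at -1), set as the call begins (left out, the last holds). The fingers move at their own pace and stop on an object; the grip force is fixed at half the most. Time passes only in rows, so rows that repeat a pose let the fingers close. It gives the time, the measured TCP pose, the force and the opening at its end, in the units of the state.
- env.state(): the state, without advancing time (a new reading comes with each control period).
- env.read_camera(name): name is "side" or "top"; returns a dict with "image" (420x560x3 uint8, red, green, blue), "mtx" (3x3 intrinsics, pixels), "T" (4x4, takes a point from camera to world coordinates). Camera axes: x right, y up, looking along -z (the intrinsics and any distortion apply to the point x, -y, -z); pixel columns grow to the right and rows downward; lengths in mm; the calibration is good to about 2 mm. A picture is of the moment at which its call begins. There is no depth.
- env.job_done(): hands the job in, once; it reports no verdict.
Trained networks look in the newest picture that a camera, given by its name, has taken for a name from the list of things; names that differ only in an ending like _2 or _b are one class to them, and where a whole thing is asked for, a point or a joint stands for the part that bears it (a point fixed in the world has none). Each returns a list of dicts, best first, with "confidence" (0 to 1); they miss things now and then, are a little off and sometimes report something else, mostly with a low value. They report only what shows in the picture. A call takes as long as a camera call.
- env.look_for(camera, thing): "xy" ([column, row] in pixels, amid what is visible of it).
- env.outline_of(camera, thing): "region" (420x560 bool, what is visible of it) and "xy" ([column, row] in pixels, amid what is visible of it).
The state is a dict: "t": time; "joints": joint angles; "qvel": joint speeds; "tau": joint torques, N m; "eef_pos": TCP position; "tcp_rot": TCP orientation; "ft_force": force on the tool from outside, world axes, zero at the start; "moment": the same for the moment, N m; "opening": opening from 0.0 (shut) to 1.0 (fully open).
Only numpy, scipy, OpenCV 4.12 (cv2) and the standard library are available. Lean on these libraries where they do the work, as an engineer would, in place of code of your own. Each camera call takes 0.05 s, during which the arm holds its last target. There are 200 camera calls.

### The job

The little bench centrifuge has lost its gas strut, so its heavy lid falls shut unless it is held. Carry the screwdriver off the lid and lay it flat in the steel tray, slide the red latch outward (away from the lid handle) as far as it goes, then raise the lid by its dark front handle to 60 degrees, where the new strut fits, and finish still holding it there, quite steady, so that a colleague can clip the strut on. Do not drop the screwdriver or the lid, and leave the new strut and the two vials beside the machine where they are.

Things in the scene. Friction and masses are not known exactly. Their poses are not given: they have to be found in the camera images.
- centrifuge: Small white bench centrifuge, fixed, 220 mm deep (x), 240 wide (y), 125 high without lid; place and yaw vary. Origin: centre of its underside; x to its back (front with dark control panel faces -x), y to its left seen from the front, z up. The shut lid covers x = -83 to +92 mm, 232 mm wide; its top is at z = 145 mm, with 3 mm high beads along the front and back edges.
- lid_hinge (a point): Point on the lid's hinge axis, middle of the machine, at (92, 0, 130) mm of the centrifuge's frame. The axis runs along the machine's y. Same orientation as the centrifuge.
- lid (a joint): Angle of the lid, rad: 0 = shut, grows as its front goes up, 60 degrees = 1.047, stop at 1.31. The lid (about 0.6 kg; needs about 3 N up at the handle) falls shut from every angle; no spring or friction, no catch besides the red latch.
- lid_handle (a point): Grip point of the dark flat tongue in the middle of the lid's front edge: 28 mm wide (y), 14 thick, jutting 45 mm past the housing's front. 20 mm behind its tip, 227 in front of the hinge axis, 7 above it (137 above the worktop) when shut; free below and on both sides: pinch from above along y, it pivots between the fingers. Axes turn with the lid: x to the hinge, y along it, z up when shut.
- latch (a joint): Travel of the red slide latch, m: 0 = latched (its steel claw reaches over a lug on the lid and blocks it), 0.026 = fully open; the lid is free from 0.022. It slides along the centrifuge's own -y (outward, to the right seen from the front), drags with about 1.5 N and stays where it is left.
- latch_tab (a point): Middle of the top of the latch's upright red tab, 12 mm thick (x) by 24 wide (y), moving with the latch. Top 179 mm above the worktop; the tab is free down to 145 mm. When latched it is at x = -100, y = -65 mm of the centrifuge, on the ledge in front of the lid; nothing stands within 35 mm of it on either side along y. Axes as the centrifuge's.
- screwdriver: Loose screwdriver, 90 g, 196 mm long, lying on the shut lid within about 30 degrees of parallel to the hinge. Origin: underside of its middle; y along the tool: orange handle, 25 mm thick, from y = +13 to +98 mm, steel blade down to y = -98 mm. It balances in the handle at about y = +45 mm. Its axis is 12 mm above what it lies on. Handle on the machine's left.
- steel_tray: Open steel tray, fixed on the left of the worktop, always in the same place: 200 mm (x) by 300 (y), rim 24 mm high, floor level with the worktop. Origin: centre of its underside, axes as the world's. A green clip and a pale rubber bung lie along its far (+x) edge, beyond x = +50 mm of the tray; the rest of the floor is free.
- gas_strut: The new gas strut, loose bystander: dark cylinder with a thin bright rod and black end sockets, about 190 mm long, 18 mm thick, lying on the worktop on the right of the centrifuge (seen from the front). Origin: underside of its middle, x along it.
- vial_1: Loose bystander: sample vial with a black cap, 21 mm across, 57 mm high, standing on the left of the centrifuge. Origin: centre of its underside.
- vial_2: Loose bystander: sample vial with a white cap, 21 mm across, 57 mm high, standing on the left of the centrifuge. Origin: centre of its underside.

How it is judged (in metres and radians):
On the way, in this order (a step that is already met when the one before it is completed fails the run):
1. with the lid still shut, the screwdriver lies flat in the steel tray, let go, and the latch is open (x of screwdriver in the frame of steel_tray between -0.09 and 0.09 m and y of screwdriver in the frame of steel_tray between -0.14 and 0.14 m and height (world z) of screwdriver below 0.033 m and angle between screwdriver's own y axis and vertical between 1.45 and 1.69 rad and contact force between screwdriver and the fingers below 0.1 N and value of joint latch above 0.022 m and value of joint lid below 0.05 rad), for 0.2 s.
2. the lid is raised to 60 degrees by the fingers (value of joint lid between 0.9599 and 1.1345 rad and contact force between lid and the fingers above 0.5 N), for 0.3 s.
At the end, for the whole second after the job is handed in: The lid is held by the fingers (more than 0.5 N), still, at 60 degrees plus or minus 5, propped by nothing else; the latch is open (at least 22 mm); the screwdriver lies flat inside the steel tray, let go; strut and vials stand or lie within 20 mm of where they were (all of step 2 and velocity of joint lid between -0.05 and 0.05 rad/s and value of joint latch above 0.022 m and x of screwdriver in the frame of steel_tray between -0.09 and 0.09 m and y of screwdriver in the frame of steel_tray between -0.14 and 0.14 m and height (world z) of screwdriver below 0.033 m and angle between screwdriver's own y axis and vertical between 1.45 and 1.69 rad and contact force between screwdriver and the fingers below 0.1 N and distance of each of gas_strut, vial_1, vial_2 from where it was at the start of the episode below 0.02 m and contact force between lid and gas_strut below 0.05 N and contact force between lid and vial_1 below 0.05 N and contact force between lid and vial_2 below 0.05 N and angle between each of gas_strut, vial_1, vial_2's own z axis and vertical below 0.15 rad); the arm keeps its last pose, push and grip.
It fails at once if the screwdriver is dropped or knocked off instead of being carried (in the air between lid and worktop, not held) (height (world z) of screwdriver between 0.05 and 0.11 m and contact force between screwdriver and the fingers below 0.02 N).
It fails at once if the lid is let fall (shutting faster than 1.5 rad/s) (velocity of joint lid below -1.5 rad/s).
It fails at once if the strut or a vial is pushed away by more than 40 mm (distance of any of gas_strut, vial_1, vial_2 from where it was at the start of the episode above 0.04 m).
It also fails if it takes over 64 s, if anything falls off the work surface, if the arm or the gripper's body presses on something with over 40 N, if the wrist force passes 120 N, or if a joint passes its speed limit or range.

## Working session

There is one attempt and no reset: what is moved stays moved. The work goes in short steps, Python scripts to look and compute and a tool call to move; the robot and the scene stay as the last step left them, time stands still between calls to the robot, and variables do not carry over. Pictures are saved under pics/ and viewed, about 8 in all and at most 12, crops included, and the job is handed in when it is done.

Besides the shell and the picture viewer there is one more tool, called after ">>>" by a JSON object that holds its "op" and its "data". send_rows: Moves the arm, as the interface text tells. Its arguments: {"type":"object","properties":{"moves":{"type":"array","items":{"type":"array","items":{"type":"array","items":{"type":"number"}}}},"grip":{"type":"number"}},"required":["moves"]}

```bash
ls; mkdir -p pics; cat > h.py <<'E'
import numpy as np, cv2
from cell import env
def ray(c,uv):
    K=np.array(c["mtx"]);T=np.array(c["T"])
    d=np.linalg.inv(K)@[uv[0],uv[1],1]; d=np.array([d[0],-d[1],-d[2]])
    return T[:3,3],T[:3,:3]@d
def onz(c,uv,z):
    o,d=ray(c,uv); return o+d*(z-o[2])/d[2]
def proj(c,p):
    T=np.array(c["T"]);q=T[:3,:3].T@(np.array(p,float)-T[:3,3]);q=np.array(c["mtx"])@[q[0],-q[1],-q[2]];return q[:2]/q[2]
E
python3 - <<'E'
from h import *
for n in("top","side"):
    c=env.read_camera(n);cv2.imwrite(f"pics/{n}0.png",c["image"][:,:,::-1])
    print(n,np.round(c["T"],3).tolist(),np.round(c["mtx"]).tolist())
    for t,z in(("screwdriver",157),("latch_tab",165),("lid_handle",137),("centrifuge",125),("gas_strut",9),("vial_1",50),("steel_tray",0)):
        for r in env.look_for(n,t)[:3]: print(t,np.round(r["xy"],1),round(r["confidence"],2),np.round(onz(c,r["xy"],z)))
print(env.state())
E
```

```text
pics
top [[0.006, 0.984, -0.177, 406.911], [-1.0, 0.003, -0.02, 74.783], [-0.02, 0.177, 0.984, 1295.556], [0.0, 0.0, 0.0, 1.0]] [[455.0, 0.0, 278.0], [0.0, 455.0, 207.0], [0.0, 0.0, 1.0]]
screwdriver [318.8 215.8] 0.61 [588.  -5. 157.]
latch_tab [367.9 247.8] 0.66 [ 507. -125.  165.]
lid_handle [339.6 211.4] 0.69 [603. -60. 137.]
centrifuge [338.5 216. ] 0.65 [593. -58. 125.]
centrifuge [277.8 215.1] 0.25 [595. 100. 125.]
gas_strut [399.9 213.7] 0.81 [ 619. -246.    9.]
vial_1 [275.3 191.2] 0.58 [675. 109.  50.]
steel_tray [275.  214.2] 0.58 [617. 110.   0.]
side [[-0.995, 0.022, -0.102, 471.04], [-0.103, -0.387, 0.916, 1146.439], [-0.019, 0.922, 0.388, 582.395], [0.0, 0.0, 0.0, 1.0]] [[454.0, 0.0, 269.0], [0.0, 454.0, 213.0], [0.0, 0.0, 1.0]]
screwdriver [275.  192.5] 0.72 [583.  -6. 157.]
latch_tab [305.9 182.6] 0.66 [501. -69. 165.]
latch_tab [236.1 253. ] 0.29 [626. 363. 165.]
lid_handle [266.2 195. ] 0.59 [611. -39. 137.]
centrifuge [270.4 217.9] 0.88 [586.  94. 125.]
centrifuge [260.8 255.2] 0.65 [586. 295. 125.]
centrifuge [265.5 192.8] 0.28 [619. -89. 125.]
vial_1 [261.3 255.4] 0.64 [604. 156.  50.]
vial_1 [236.1 252.7] 0.64 [669. 146.  50.]
{'t': 0.8, 'joints': array([ 1.19141758e+00,  4.90897605e-01,  1.55889053e+00,  3.37906573e-05,
        1.09168901e+00, -1.05594055e-01]), 'qvel': array([-7.99672985e-05,  1.45410393e-04, -1.18683698e-03,  9.35178379e-05,
        4.52320369e-04,  5.23514556e-04]), 'tau': array([ 7.21095239e-04, -6.12415338e+01, -2.58422756e+01,  6.92880247e-02,
        4.45527176e-02,  1.97715968e-05]), 'eef_pos': array([168.96223371, 601.75709342, 198.1656976 ]), 'tcp_rot': array([-3.14157501e+00, -1.18022263e-04,  1.29699606e+00]), 'ft_force': array([ 0.48404033,  0.20172168, -0.3521332 ]), 'moment': array([-0.00981828, -0.05263498,  0.02194981]), 'opening': 0.9972847949967772}
```

```bash
python3 - <<'E'
import cv2
a=cv2.imread("pics/top0.png")[120:330,100:460]; cv2.imwrite("pics/t0c.png",cv2.resize(a,(800,467),interpolation=2))
a=cv2.imread("pics/side0.png")[110:335,120:420]; cv2.imwrite("pics/s0c.png",cv2.resize(a,(800,600),interpolation=2))
E
```

```text
(no output)
```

View pics/t0c.png

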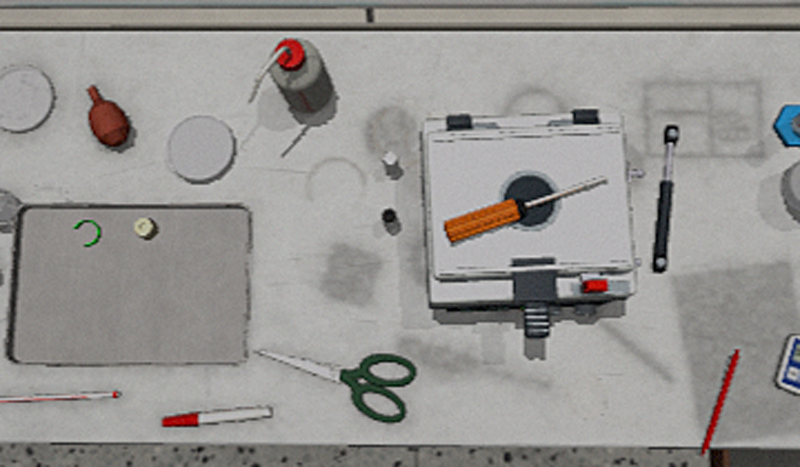

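View pics/s0c.png

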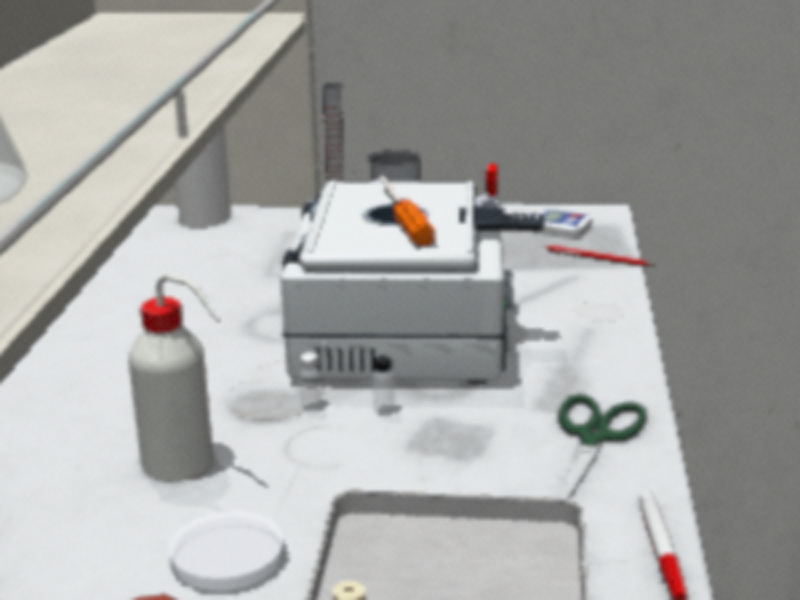

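Top crop (2.22×, offset 100,120): orange handle runs from (447,233) to (522,208) and the blade tip is at (606,180). The red tab is at (595,285), the dark tongue at (538,320), the tray is on the left, and the vials are at (390,160) and (390,218). The side crop agrees. Next I'll measure the centrifuge and screwdriver poses.

```bash
cat >> h.py <<'E'
def blob(img,lo,hi,box):
    hsv=cv2.cvtColor(img,cv2.COLOR_RGB2HSV);m=cv2.inRange(hsv,lo,hi);k=np.zeros_like(m);x0,y0,x1,y1=box;k[y0:y1,x0:x1]=m[y0:y1,x0:x1]
    n,l,s,ce=cv2.connectedComponentsWithStats(k)
    i=1+np.argmax(s[1:,4]);return l==i,ce[i],s[i]
E
python3 - <<'E'
from h import *
from scipy.optimize import least_squares
cs={n:env.read_camera(n) for n in("top","side")}
c=cs["top"];I=np.array(c["image"])
def u(x,y): return np.array([100+x/2.222,120+y/2.222])
# screwdriver
m,ce,s=blob(I,(8,130,90),(22,255,255),(290,180,345,240))
print("orange",ce,s)
v,uu=np.nonzero(m);r=cv2.fitLine(np.c_[uu,v].astype(np.float32),cv2.DIST_L2,0,.01,.01).ravel()
P=onz(c,ce,157+2);Q=onz(c,ce+20*r[:2],159);print("handle c",P,"yaw(axis)",np.degrees(np.arctan2(*(P-Q)[1::-1])))
print("end",onz(c,u(447,233),157),"tip",onz(c,u(606,180),157))
m2,ce2,s2=blob(np.array(cs["side"]["image"]),(8,130,90),(22,255,255),(250,170,300,210));print(s2,onz(cs["side"],ce2,159))
# tab
m,tc,s=blob(I,(0,130,90),(6,255,255),(355,235,385,260));print("red top",tc,s,onz(c,tc,172))
m,ts,s=blob(np.array(cs["side"]["image"]),(0,130,90),(6,255,255),(295,165,315,190));print("red side",ts,s)
A=[];b=[]
for cc,p in((c,tc),(cs["side"],ts)):
    o,d=ray(cc,p);d/=np.linalg.norm(d);M=np.eye(3)-np.outer(d,d);A.append(M);b.append(M@o)
print("tab triang",np.linalg.lstsq(np.vstack(A),np.hstack(b),rcond=None)[0])
for n in cs:
  for t in("lid_handle","latch_tab","centrifuge","screwdriver"):
    for q in env.outline_of(n,t)[:2]:
        g=q["region"];vv,uu=np.nonzero(g);print(n,t,round(q["confidence"],2),q["xy"],g.sum(),uu.min(),uu.max(),vv.min(),vv.max())
a=I[165:275,285:395];cv2.imwrite("pics/t0d.png",cv2.resize(a[:,:,::-1],(600,600),interpolation=cv2.INTER_NEAREST))
E
```

```text
orange [316.70846395 218.56112853] [300 209  34  19 319]
handle c [580.76600815   0.64657066 159.        ] yaw(axis) 109.35044540267475
end [564.86649863  39.79240892 157.        ] tip [ 626.62336124 -141.85940907  157.        ]
[267 185  15  17 150] [583.38521032   2.27774731 159.        ]
red top [367.97674419 247.90697674] [363 246  10   5  43] [ 506.20625246 -123.81508765  172.        ]
red side [303.94594595 176.35135135] [302 171   5  12  37]
tab triang [ 507.68757209 -125.07586963  164.93984769]
top lid_handle 0.89 [339.9, 208.2] 6002 292 388 174 271
top latch_tab 0.57 [366.2, 248.9] 92 361 373 244 251
top centrifuge 0.69 [339.0, 217.5] 7954 290 388 169 271
top screwdriver 0.73 [320.5, 216.2] 449 300 373 199 228
side lid_handle 0.82 [266.9, 194.5] 2098 232 323 177 210
side lid_handle 0.54 [272.2, 215.3] 5766 225 322 173 252
side latch_tab 0.44 [304.4, 180.5] 112 300 307 171 187
side centrifuge 0.72 [269.0, 191.6] 2013 233 323 178 210
side screwdriver 0.5 [277.1, 193.6] 190 268 283 185 202
```

View pics/t0d.png

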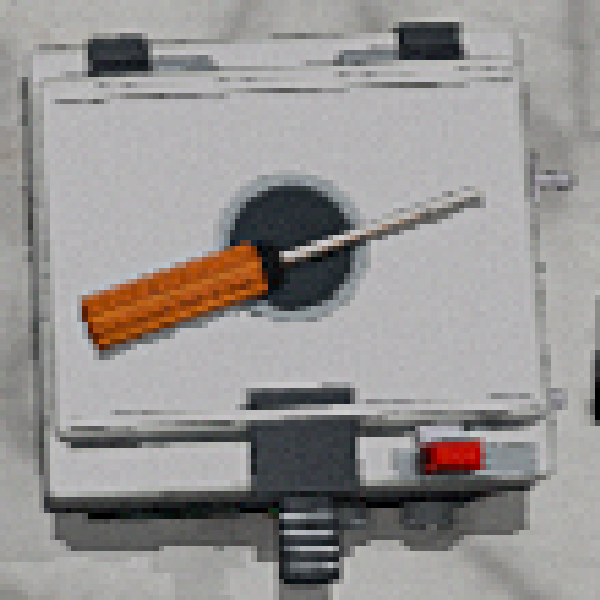

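```bash
cat > fit.py <<'E'
from h import *
from scipy.optimize import least_squares
c=env.read_camera("top");s=env.read_camera("side")
k=lambda x,y:np.array([285+x/5.4545-.5,165+y/5.4545-.5])
obs=[(c,(-83,116,147),k(60,432)),(c,(-83,-116,147),k(545,413)),(c,(92,116,147),k(42,82)),(c,(92,-116,147),k(520,62)),
 (c,(-155,0,137),k(310,580)),(c,(-100,-65,165),(368.0,247.9)),(s,(-100,-65,165),(303.95,178.0))]
def W(p,q):
    x,y,a=p;C,S=np.cos(a),np.sin(a);return np.array([x+C*q[0]-S*q[1],y+S*q[0]+C*q[1],q[2]])
f=lambda p:np.hstack([proj(cc,W(p,q))-o for cc,q,o in obs])
r=least_squares(f,[600,-60,0],loss="soft_l1");print(r.x,np.degrees(r.x[2]));print(np.round(f(r.x).reshape(-1,2),1))
print("tab",W(r.x,(-100,-65,179)),"handle",W(r.x,(-135,0,137)),"hinge",W(r.x,(92,0,130)))
for uv in((82,298),(105,350),(235,240),(482,198)):print(onz(c,k(*uv),157))
E
python3 fit.py
```

```text
[ 6.04370725e+02 -5.47824453e+01  4.53101330e-02] 2.596079392921578
[[-1.4  0.8]
 [ 1.8  0.5]
 [-1.1 -2.4]
 [ 0.9 -2.5]
 [ 0.1  0.7]
 [-0.4 -0.2]
 [ 0.4 -1.5]]
tab [ 507.41750914 -124.24519708  179.        ] handle [469.50927962 -60.89722052 137.        ] hinge [696.27630306 -50.61533929 130.        ]
[579.45774234  43.89033045 157.        ]
[555.2192027   33.32413564 157.        ]
[606.9687736  -27.24274472 157.        ]
[ 627.16152479 -142.22998264  157.        ]
```

```bash
cat >> h.py <<'E'
from scipy.spatial.transform import Rotation as Ro
def plan(*wps,frm=None):
    # wps: (x,y,z,yaw_deg[,pitch about machine]) tool-down waypoints; prints fractions from the present pose
    st=env.state();p=st["eef_pos"];R=Ro.from_euler("xyz",st["tcp_rot"])
    print("t %.2f"%st["t"],np.round(p,1),np.round(np.degrees(st["tcp_rot"]),1),"F",np.round(st["ft_force"],1),"op %.3f"%st["opening"],"q",np.round(st["joints"],2))
    for w in wps:
        T=w[3] if isinstance(w[3],Ro) else Ro.from_euler("xyz",[180,0,w[3]],degrees=True)
        d=R.inv().apply(np.array(w[:3])-p)/300;v=(R.inv()*T).as_rotvec()/(np.pi/2)
        print(np.round(d,4).tolist(),np.round(v,4).tolist())
E
python3 - <<'E'
from h import *
c=env.read_camera("top")
for uv in((15,205),(250,205),(250,362),(12,362),(132,284)):print(onz(c,(100+uv[0]/2.222,120+uv[1]/2.222),12))
plan((310,400,250,56),(450,190,250,37),(582,-7,250,18.4))
E
```

```text
[619.53241509 595.17879639  12.        ]
[620.50462781 289.40450942  12.        ]
[420.59936033 283.00404475  12.        ]
[418.72695494 584.21735167  12.        ]
[517.82465972 437.18794362  12.        ]
t 1.45 [169.  601.7 198.1] [180.   -0.   74.3] F [0.2 0.3 0.2] op 0.998 q [ 1.19  0.49  1.56 -0.    1.09 -0.11]
[-0.5203, 0.6344, -0.1729] [0.0, -0.0, 0.2035]
[-1.0681, 1.2729, -0.1729] [0.0, -0.0, 0.4146]
[-1.5814, 1.874, -0.1729] [0.0, -0.0, 0.6213]
```

>>> {"op": "send_rows", "data": {"moves": [[[0,0,-0.17,0,0,0],[-0.1,0.12,-0.17,0,0,0.07],[-0.2,0.25,-0.17,0,0,0.14],[-0.3,0.37,-0.17,0,0,0.2],[-0.4,0.49,-0.17,0,0,0.2],[-0.52,0.634,-0.17,0,0,0.2034],[-0.6,0.72,-0.17,0,0,0.25],[-0.7,0.82,-0.17,0,0,0.3],[-0.8,0.95,-0.17,0,0,0.36],[-0.8,0.95,-0.17,0,0,0.36]]], "grip": -1}}

```text
t: 2.28
eef_pos: [379.2, 291.7, 249.5]
tcp_rot: [3.141, -0.001, 0.726]
ft_force: [0.7, 1.5, 0.4]
opening: 1.0
```

```bash
python3 -c "
from h import *
plan((582,-7,250,18.4),(582,-7,200,18.4),(582,-7,157,18.4))"
```

```text
t 2.28 [379.2 291.7 249.5] [180.   -0.   41.6] F [0.7 1.5 0.4] op 1.000 q [ 0.52  0.22  1.83  0.    1.08 -0.21]
[-0.1553, 1.1936, -0.0018] [-0.0, -0.0005, 0.2576]
[-0.1554, 1.1935, 0.1649] [-0.0, -0.0005, 0.2576]
[-0.1555, 1.1935, 0.3082] [-0.0, -0.0005, 0.2576]
```

>>> {"op": "send_rows", "data": {"moves": [[[-0.02,0.13,0,0,0,0.06],[-0.04,0.26,0,0,0,0.12],[-0.06,0.39,0,0,0,0.18],[-0.08,0.52,0,0,0,0.24],[-0.1,0.65,0,0,0,0.2576],[-0.12,0.78,0,0,0,0.2576],[-0.13,0.9,0,0,0,0.2576],[-0.145,1.0,0,0,0,0.2576],[-0.145,1.0,0,0,0,0.2576]]]}}

```text
t: 3.03
eef_pos: [549.0, 37.3, 248.7]
tcp_rot: [3.141, -0.001, 0.323]
ft_force: [-1.1, -0.3, -0.1]
opening: 0.997
```

```bash
python3 -c "
from h import *
plan((582,-7,250,18.4),(582,-7,190,18.4),(582,-7,157,18.4))"
```

```text
t 3.03 [549.   37.3 248.7] [179.9  -0.   18.5] F [-1.1 -0.3 -0.1] op 0.997 q [-0.05  0.33  1.68 -0.    1.13 -0.37]
[0.0575, 0.1749, -0.004] [0.0006, -0.0003, 0.0014]
[0.0574, 0.1747, 0.196] [0.0006, -0.0003, 0.0014]
[0.0573, 0.1746, 0.306] [0.0006, -0.0003, 0.0014]
```

>>> {"op": "send_rows", "data": {"moves": [[[0.03,0.09,0,0,0,0],[0.057,0.175,0.03,0,0,0],[0.057,0.175,0.1,0,0,0],[0.057,0.175,0.17,0,0,0],[0.057,0.175,0.22,0,0,0],[0.057,0.175,0.25,0,0,0],[0.057,0.175,0.27,0,0,0],[0.057,0.175,0.29,0,0,0],[0.057,0.175,0.304,0,0,0],[0.057,0.175,0.304,0,0,0],[0.057,0.175,0.304,0,0,0]]]}}

```text
t: 3.95
eef_pos: [579.7, -2.8, 158.3]
tcp_rot: [3.141, -0.001, 0.327]
ft_force: [-0.0, -0.7, 0.8]
opening: 1.001
```

```bash
python3 -c "
from h import *
plan((582,-7,156,18.4))
a=[]
for n in('top','side'):
    a.append(env.read_camera(n)['image'])
a=np.hstack([cv2.resize(a[0][165:275,280:390],(400,400)),cv2.resize(a[1][140:240,230:330],(400,400))])
cv2.imwrite('pics/g1.png',a[:,:,::-1])"
```

```text
t 3.95 [579.7  -2.8 158.3] [180.   -0.   18.7] F [-0.  -0.7  0.8] op 1.001 q [-0.12  0.47  1.72  0.    0.95 -0.45]
[0.0026, 0.0156, 0.0078] [0.0001, -0.0004, 0.0037]
```

View pics/g1.png

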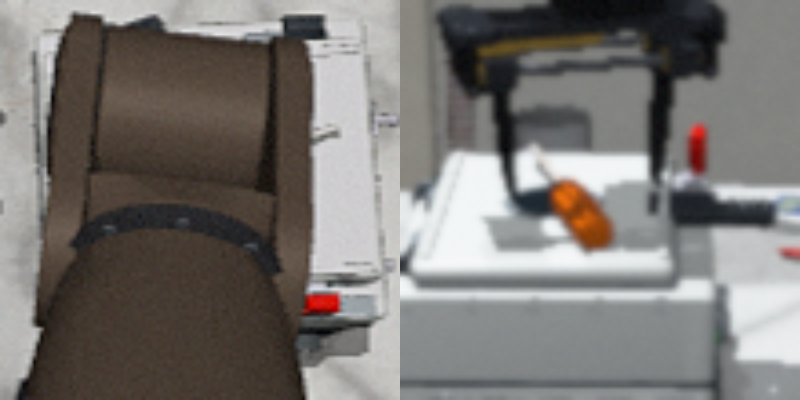

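The side crop shows the fingers straddling the orange handle, clear of the lid, so I'm making the final adjustment and closing.

>>> {"op": "send_rows", "data": {"moves": [[[0.003,0.015,0.005,0,0,0],[0.003,0.015,0.007,0,0,0],[0.003,0.015,0.007,0,0,0]]]}}

```text
t: 4.3
eef_pos: [582.0, -7.2, 155.8]
tcp_rot: [-3.142, -0.0, 0.326]
ft_force: [0.1, -0.1, -0.4]
opening: 1.0
```

>>> {"op": "send_rows", "data": {"moves": [[[0,0,0,0,0,0],[0,0,0,0,0,0],[0,0,0,0,0,0],[0,0,0,0,0,0],[0,0,0,0,0,0],[0,0,0,0,0,0],[0,0,0,0,0,0],[0,0,0,0,0,0]]], "grip": 1}}

```text
t: 4.97
eef_pos: [581.8, -6.9, 155.8]
tcp_rot: [-3.142, -0.0, 0.327]
ft_force: [-0.1, 0.3, -0.8]
opening: 0.494
```

>>> {"op": "send_rows", "data": {"moves": [[[0,0,0,0,0,0],[0,0,0,0,0,0],[0,0,-0.01,0,0,0],[0,0,-0.03,0,0,0],[0,0,-0.06,0,0,0],[0,0,-0.1,0,0,0],[0,0,-0.1,0,0,0],[0,0,-0.1,0,0,0]]]}}

```text
t: 5.63
eef_pos: [582.2, -6.9, 186.7]
tcp_rot: [3.141, -0.002, 0.327]
ft_force: [0.1, -0.7, -0.2]
opening: 0.008
```

```bash
python3 -c "
from h import *
plan((582,-7,250,18.4),(560,200,250,10),(510,480,250,2))
a=[]
for n in('top','side'):
    a.append(env.read_camera(n)['image'])
a=np.hstack([cv2.resize(a[0][165:275,280:390],(400,400)),cv2.resize(a[1][120:240,230:350],(400,400))])
cv2.imwrite('pics/g2.png',a[:,:,::-1])"
```

```text
t 5.63 [582.2  -6.9 186.7] [ 1.80e+02 -1.00e-01  1.87e+01] F [ 0.1 -0.7 -0.2] op 0.008 q [-0.13  0.44  1.68  0.    1.02 -0.45]
[-0.0002, 0.0003, -0.2109] [0.0005, -0.0011, 0.0037]
[0.1519, -0.6767, -0.2111] [0.0004, -0.0011, 0.097]
[0.2938, -1.6141, -0.2116] [0.0003, -0.0012, 0.1859]
```

View pics/g2.png

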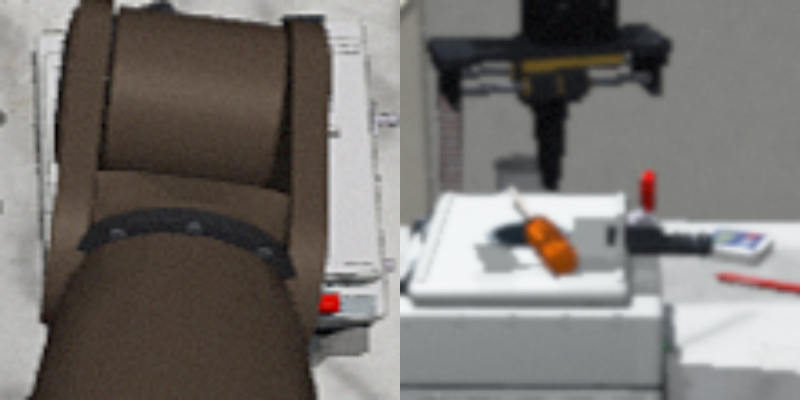

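The fingers had only half closed when the lift began, so they shut above the handle. The handle hasn't moved (about px 275,193 in both side views). I'll open, go back down and allow more closing time.

>>> {"op": "send_rows", "data": {"moves": [[[0,0,0,0,0,0],[0,0,0,0,0,0],[0,0,0,0,0,0],[0,0,0,0,0,0],[0,0,0,0,0,0],[0,0,0,0,0,0],[0,0,0,0,0,0],[0,0,0,0,0,0],[0,0,0,0,0,0],[0,0,0,0,0,0],[0,0,0,0,0,0],[0,0,0,0,0,0]]], "grip": -0.1}}

```text
t: 6.73
eef_pos: [581.8, -6.9, 185.8]
tcp_rot: [-3.142, -0.0, 0.327]
ft_force: [0.2, -0.5, -0.7]
opening: 0.552
```

>>> {"op": "send_rows", "data": {"moves": [[[0,0,0.02,0,0,0],[0,0,0.05,0,0,0],[0,0,0.08,0,0,0],[0,0,0.1,0,0,0],[0,0,0.101,0,0,0],[0,0,0.101,0,0,0],[0,0,0.101,0,0,0]]]}}

```text
t: 7.32
eef_pos: [582.0, -6.9, 155.5]
tcp_rot: [-3.142, -0.0, 0.327]
ft_force: [0.9, 0.4, -0.4]
opening: 0.55
```

>>> {"op": "send_rows", "data": {"moves": [[[0,0,0,0,0,0],[0,0,0,0,0,0],[0,0,0,0,0,0],[0,0,0,0,0,0],[0,0,0,0,0,0],[0,0,0,0,0,0],[0,0,0,0,0,0],[0,0,0,0,0,0],[0,0,0,0,0,0],[0,0,0,0,0,0]]], "grip": 1}}

```text
t: 8.15
eef_pos: [581.8, -6.9, 155.5]
tcp_rot: [-3.142, -0.0, 0.327]
ft_force: [0.1, -0.6, 0.1]
opening: 0.005
```

```bash
python3 -c "
from h import *
st=env.state();s=env.read_camera('side');c=env.read_camera('top')
print(st['eef_pos'],proj(s,st['eef_pos']),proj(c,st['eef_pos']))
a=np.hstack([cv2.resize(c['image'][165:275,280:390],(400,400)),cv2.resize(s['image'][120:220,230:330],(400,400))])
cv2.imwrite('pics/g3.png',a[:,:,::-1])"
```

```text
[581.84674472  -6.8918406  155.52966062] [275.42115389 192.90255624] [319.60079572 218.3561034 ]
```

View pics/g3.png

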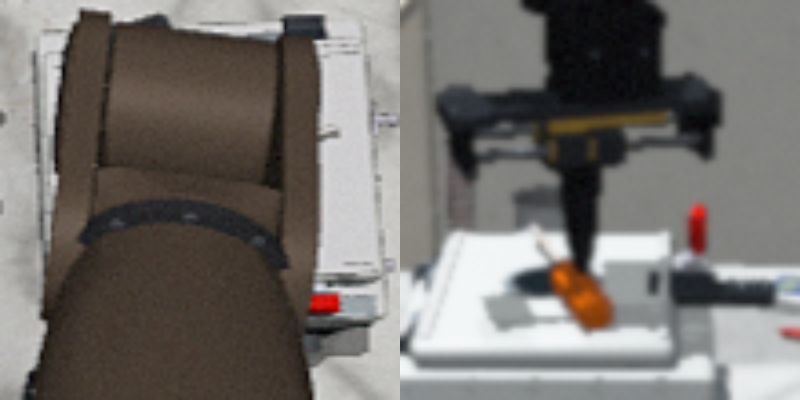

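The shut fingers seem to end above or behind the handle, although the pose says they're inside it. I'll lift and compare the visible fingertip with its projection.

>>> {"op": "send_rows", "data": {"moves": [[[0,0,-0.03,0,0,0],[0,0,-0.08,0,0,0],[0,0,-0.13,0,0,0],[0,0,-0.15,0,0,0],[0,0,-0.15,0,0,0],[0,0,-0.15,0,0,0]]], "grip": 1}}

```text
t: 8.75
eef_pos: [581.8, -6.9, 200.6]
tcp_rot: [3.141, -0.0, 0.327]
ft_force: [-0.4, 0.3, 0.5]
opening: 0.002
```

```bash
python3 -c "
from h import *
st=env.state();s=env.read_camera('side');c=env.read_camera('top')
p=st['eef_pos'];I=np.array(s['image'])[:,:,::-1].copy()
print(p,st['opening'],st['ft_force'])
x0,y0,k=225,110,7
a=cv2.resize(I[y0:y0+100,x0:x0+110],None,fx=k,fy=k,interpolation=cv2.INTER_NEAREST)
def mk(q,col):
    u=(proj(s,q)-[x0,y0]+.5)*k;print(q,proj(s,q));cv2.drawMarker(a,tuple(int(t) for t in u),col,cv2.MARKER_CROSS,14,2)
mk(p,(0,255,0));mk(p-[0,0,8],(0,0,255));mk((567,39,157),(255,0,0));mk((594,-42,157),(255,0,0));mk((581.8,-6.9,157),(255,255,0));mk((627,-142,157),(255,0,255))
cv2.imwrite('pics/g4.png',a)"
```

```text
[581.7624665   -6.89260705 200.58372917] 0.002120204062277514 [-0.39960639  0.34876219  0.51558373]
[581.7624665   -6.89260705 200.58372917] [275.21810378 177.09955816]
[581.7624665   -6.89260705 192.58372917] [275.26013948 179.93874888]
(567, 39, 157) [279.47289828 198.53718453]
(594, -42, 157) [272.21291842 187.97479341]
(581.8, -6.9, 157) [275.43102834 192.39314688]
(627, -142, 157) [264.49288585 176.58391937]
```

View pics/g4.png

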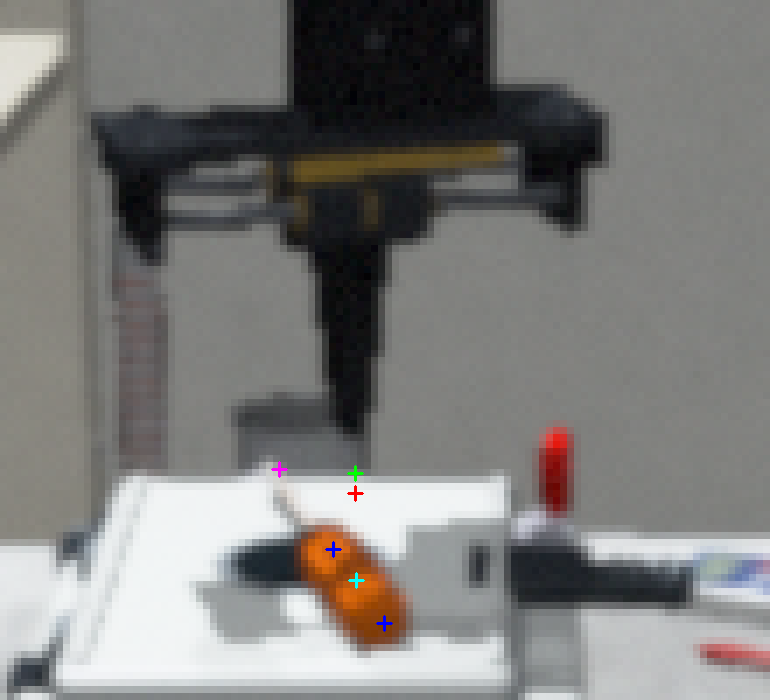

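The shut fingertip shows about 8.7 px (about 25 mm) above its projection, and the columns agree. That fits the pads having closed just over the handle. I'll open partly and measure the tip height numerically.

>>> {"op": "send_rows", "data": {"moves": [[[0,0,0,0,0,0],[0,0,0,0,0,0],[0,0,0,0,0,0],[0,0,0,0,0,0],[0,0,0,0,0,0],[0,0,0,0,0,0],[0,0,0,0,0,0],[0,0,0,0,0,0],[0,0,0,0,0,0],[0,0,0,0,0,0]]], "grip": -0.1}}

```text
t: 9.68
eef_pos: [581.9, -6.9, 200.5]
tcp_rot: [-3.142, -0.0, 0.327]
ft_force: [0.1, -0.9, 0.2]
opening: 0.548
```

```bash
python3 -c "
from h import *
st=env.state();s=env.read_camera('side')
p=st['eef_pos'];I=np.array(s['image']).max(2)
print(p,st['opening'])
for sg in(1,-1):
    a=np.radians(18.7);q=p+sg*32*np.array([np.cos(a),np.sin(a),0])-[0,0,8]
    print('expected tip',proj(s,q))
for u in range(255,298):
    r=[v for v in range(150,200) if I[v,u]<55]
    print(u,(r[0],r[-1]) if r else None,end='; ')
"
```

```text
[581.85368155  -6.86761264 200.53534918] 0.5484461206205846
expected tip [263.57343749 181.0192176 ]
expected tip [286.75813994 178.90839381]
255 None; 256 None; 257 None; 258 None; 259 None; 260 (190, 191); 261 (150, 191); 262 (150, 192); 263 (150, 192); 264 (150, 192); 265 (166, 192); 266 (169, 192); 267 (192, 192); 268 None; 269 None; 270 None; 271 None; 272 None; 273 None; 274 None; 275 None; 276 None; 277 None; 278 None; 279 None; 280 None; 281 None; 282 None; 283 None; 284 None; 285 (150, 169); 286 (150, 168); 287 (150, 163); 288 (150, 154); 289 None; 290 None; 291 None; 292 None; 293 (190, 190); 294 None; 295 None; 296 None; 297 None;
```

Both fingertips read about 9 px (about 25 mm) higher than the pose implies, so I'll descend further, slowly, watching the force.

>>> {"op": "send_rows", "data": {"moves": [[[0,0,0.05,0,0,0],[0,0,0.1,0,0,0],[0,0,0.14,0,0,0],[0,0,0.15,0,0,0],[0,0,0.158,0,0,0],[0,0,0.166,0,0,0],[0,0,0.166,0,0,0]]]}}

```text
t: 10.32
eef_pos: [582.0, -6.9, 150.9]
tcp_rot: [3.142, -0.0, 0.327]
ft_force: [-0.4, -0.3, 0.4]
opening: 0.55
```

>>> {"op": "send_rows", "data": {"moves": [[[0,0,0.008,0,0,0],[0,0,0.016,0,0,0],[0,0,0.024,0,0,0],[0,0,0.03,0,0,0],[0,0,0.03,0,0,0]]]}}

```text
t: 10.73
eef_pos: [581.7, -6.9, 141.4]
tcp_rot: [-3.141, 0.0, 0.327]
ft_force: [0.4, 0.2, 0.3]
opening: 0.552
```

```bash
python3 -c "
from h import *
st=env.state();s=env.read_camera('side')
p=st['eef_pos'];I=np.array(s['image'])[:,:,::-1]
print(p,st['opening'],st['ft_force'])
cv2.imwrite('pics/g5.png',cv2.resize(I[140:220,235:325],None,fx=6,fy=6,interpolation=cv2.INTER_NEAREST))"
```

```text
[581.67837101  -6.87307317 141.36210805] 0.5518404654878932 [0.40401755 0.18881399 0.29295349]
```

View pics/g5.png

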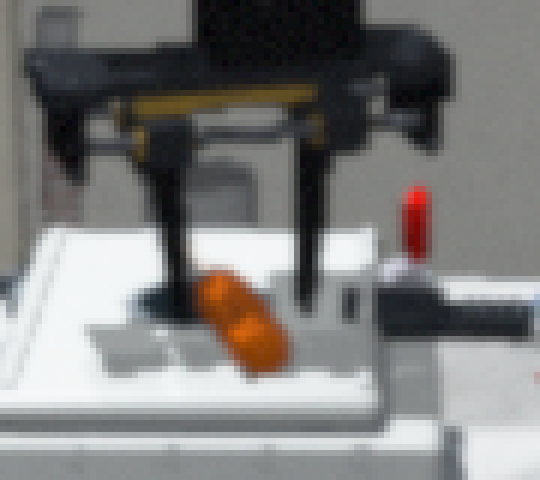

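No force at reported tip z 133, below the lid top, so the roughly 22 mm z offset is real. Visually the tips are about 10 mm above the lid. I'll go down 7 mm and grip.

>>> {"op": "send_rows", "data": {"moves": [[[0,0,0.006,0,0,0],[0,0,0.012,0,0,0],[0,0,0.018,0,0,0],[0,0,0.022,0,0,0],[0,0,0.022,0,0,0]]]}}

```text
t: 11.2
eef_pos: [581.7, -6.9, 134.8]
tcp_rot: [-3.141, 0.0, 0.327]
ft_force: [1.1, 0.3, 0.1]
opening: 0.554
```

>>> {"op": "send_rows", "data": {"moves": [[[0,0,0,0,0,0],[0,0,0,0,0,0],[0,0,0,0,0,0],[0,0,0,0,0,0],[0,0,0,0,0,0],[0,0,0,0,0,0],[0,0,0,0,0,0],[0,0,0,0,0,0],[0,0,0,0,0,0]]], "grip": 1}}

```text
t: 11.95
eef_pos: [582.0, -6.9, 135.2]
tcp_rot: [3.142, -0.0, 0.327]
ft_force: [0.8, 0.2, 0.6]
opening: 0.256
```

Gripped: the opening is 24 mm, which matches the handle. Lifting.

>>> {"op": "send_rows", "data": {"moves": [[[0,0,0,0,0,0],[0,0,-0.01,0,0,0],[0,0,-0.03,0,0,0],[0,0,-0.08,0,0,0],[0,0,-0.15,0,0,0],[0,0,-0.22,0,0,0],[0,0,-0.28,0,0,0],[0,0,-0.3,0,0,0],[0,0,-0.3,0,0,0],[0,0,-0.3,0,0,0]]]}}

```text
t: 12.78
eef_pos: [581.5, -6.9, 224.6]
tcp_rot: [-3.141, 0.0, 0.327]
ft_force: [1.1, -1.0, -1.3]
opening: 0.257
```

```bash
python3 -c "
from h import *
plan((560,200,225,10),(505,482,225,0))
for n in('side','top'):
    c=env.read_camera(n)
    try: m,ce,b=blob(np.array(c['image']),(8,130,90),(22,255,255),(250,130,345,240));print(n,ce,b)
    except Exception as e: print(n,e)
    print(proj(c,env.state()['eef_pos']+[0,0,23]))"
```

```text
t 12.78 [581.5  -6.9 224.6] [-180.     0.    18.7] F [ 1.1 -1.  -1.3] op 0.257 q [-0.13  0.4   1.63  0.    1.1  -0.45]
[0.1535, -0.676, -0.0011] [-0.0001, 0.0002, 0.097]
[0.2817, -1.6251, -0.0009] [-0.0001, 0.0003, 0.2081]
side [276.28571429 161.70634921] [271 154  12  16 126]
[275.13267437 160.30794794]
top [310.6 211.8] [309 211   4   2   5]
[322.3329177  212.64781501]
```

>>> {"op": "send_rows", "data": {"moves": [[[0.01,-0.05,0,0,0,0.01],[0.03,-0.15,0,0,0,0.02],[0.05,-0.27,0,0,0,0.04],[0.08,-0.39,0,0,0,0.06],[0.11,-0.51,0,0,0,0.08],[0.13,-0.63,0,0,0,0.1],[0.15,-0.75,0,0,0,0.12],[0.17,-0.87,0,0,0,0.14],[0.18,-0.95,0,0,0,0.15],[0.18,-0.98,0,0,0,0.15],[0.18,-0.98,0,0,0,0.15]]]}}

```text
t: 13.8
eef_pos: [537.5, 290.4, 223.9]
tcp_rot: [3.141, 0.002, 0.094]
ft_force: [0.4, -1.1, -1.2]
opening: 0.262
```

```bash
python3 -c "
from h import *
plan((505,482,225,0),(505,482,60,0))"
```

```text
t 13.80 [537.5 290.4 223.9] [1.8e+02 1.0e-01 5.4e+00] F [ 0.4 -1.1 -1.2] op 0.262 q [0.39 0.45 1.56 0.   1.13 0.29]
[-0.0479, -0.646, -0.0038] [0.0003, 0.0012, 0.06]
[-0.0469, -0.6462, 0.5462] [0.0003, 0.0012, 0.06]
```

>>> {"op": "send_rows", "data": {"moves": [[[-0.01,-0.06,0,0,0,0.01],[-0.02,-0.17,0,0,0,0.03],[-0.03,-0.29,0,0,0,0.05],[-0.04,-0.41,0,0,0,0.06],[-0.047,-0.53,0,0,0,0.06],[-0.047,-0.61,0.02,0,0,0.06],[-0.047,-0.646,0.1,0,0,0.06],[-0.047,-0.646,0.2,0,0,0.06],[-0.047,-0.646,0.3,0,0,0.06],[-0.047,-0.646,0.4,0,0,0.06],[-0.047,-0.646,0.44,0,0,0.06],[-0.047,-0.646,0.44,0,0,0.06]]]}}

```text
t: 14.8
eef_pos: [506.5, 478.4, 89.7]
tcp_rot: [3.138, 0.005, -0.004]
ft_force: [0.3, 0.2, -1.2]
opening: 0.257
```

```bash
python3 -c "
from h import *
st=env.state();p=st['eef_pos'];print(p,st['tcp_rot'],st['opening'],st['ft_force'])
c=env.read_camera('top');s=env.read_camera('side')
o=[]
for n,cc,x0,y0,w,hh in(('top',c,80,190,150,115),('side',s,200,235,150,115)):
    I=np.array(cc['image'])[:,:,::-1];u=proj(cc,p);print(n,u,proj(cc,p+[0,0,23]))
    o.append(cv2.resize(I,None,fx=1,fy=1))
u=proj(s,p+[0,0,23]).astype(int);x0,y0=max(0,u[0]-55),max(0,u[1]-55)
a=[cv2.resize(o[0][190:300,100:210],(400,400)),cv2.resize(o[1][y0:y0+110,x0:x0+110],(400,400))];print(x0,y0)
cv2.imwrite('pics/p1.png',np.hstack(a))"
```

```text
[506.50163625 478.39571491  89.71836932] [ 3.13777975  0.00456779 -0.00391228] 0.256827117731302 [ 0.34768591  0.23288794 -1.19474227]
top [135.75068314 249.42986195] [132.87137316 248.68878762]
side [293.44933573 322.96000695] [293.46839326 312.11596059]
238 257
```

View pics/p1.png

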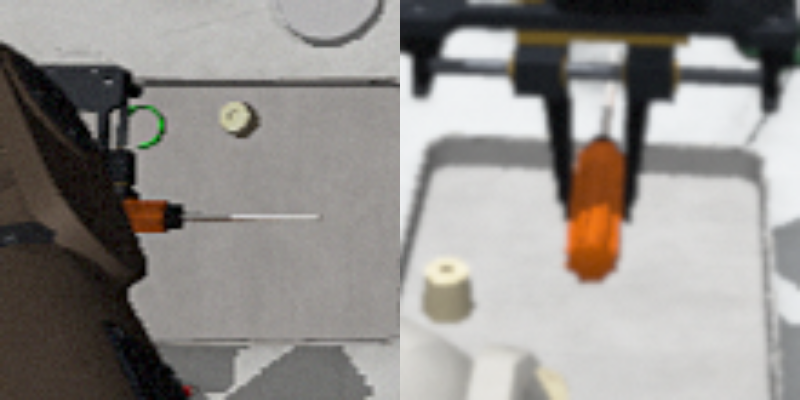

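The screwdriver hangs level over the tray and inside the rim; clip and bung are clear. I'll lower with a force watch, expecting contact near reported z −10.

>>> {"op": "send_rows", "data": {"moves": [[[0,0,0.06,0,0,0],[0,0,0.13,0,0,0],[0,0,0.2,0,0,0],[0,0,0.24,0,0,0],[0,0,0.26,0,0,0],[0,0,0.27,0,0,0],[0,0,0.28,0,0,0],[0,0,0.29,0,0,0],[0,0,0.29,0,0,0],[0,0,0.29,0,0,0]]]}}

```text
t: 15.73
eef_pos: [507.1, 480.8, 6.7]
tcp_rot: [-3.141, -0.001, -0.003]
ft_force: [1.4, 0.2, -0.9]
opening: 0.258
```

>>> {"op": "send_rows", "data": {"moves": [[[0,0,0.008,0,0,0],[0,0,0.016,0,0,0],[0,0,0.022,0,0,0],[0,0,0.022,0,0,0]]]}}

```text
t: 16.07
eef_pos: [506.7, 480.4, -0.9]
tcp_rot: [3.141, 0.0, -0.003]
ft_force: [0.4, 0.2, -0.4]
opening: 0.255
```

>>> {"op": "send_rows", "data": {"moves": [[[0,0,0.008,0,0,0],[0,0,0.016,0,0,0],[0,0,0.022,0,0,0],[0,0,0.022,0,0,0]]]}}

```text
t: 16.4
eef_pos: [506.7, 480.5, -7.6]
tcp_rot: [3.141, 0.001, -0.003]
ft_force: [-0.7, 1.1, -1.1]
opening: 0.256
```

>>> {"op": "send_rows", "data": {"moves": [[[0,0,0.004,0,0,0],[0,0,0.008,0,0,0],[0,0,0.008,0,0,0]]]}}

```text
t: 16.65
eef_pos: [506.9, 480.6, -9.6]
tcp_rot: [-3.142, 0.0, -0.003]
ft_force: [0.2, 0.5, -1.0]
opening: 0.258
```

>>> {"op": "send_rows", "data": {"moves": [[[0,0,0.005,0,0,0],[0,0,0.01,0,0,0],[0,0,0.01,0,0,0]]]}}

```text
t: 16.9
eef_pos: [507.0, 480.7, -9.8]
tcp_rot: [-3.141, -0.001, -0.003]
ft_force: [-6.1, -7.1, 21.4]
opening: 0.261
```

Contact: 21 N upward, and z stopped at −9.8. Now backing off a hair, releasing, and lifting away.

>>> {"op": "send_rows", "data": {"moves": [[[0,0,-0.007,0,0,0],[0,0,-0.008,0,0,0],[0,0,-0.008,0,0,0]]]}}

```text
t: 17.15
eef_pos: [507.0, 480.7, -9.8]
tcp_rot: [-3.141, -0.0, -0.003]
ft_force: [-1.5, -1.4, 7.0]
opening: 0.257
```

>>> {"op": "send_rows", "data": {"moves": [[[0,0,0,0,0,0],[0,0,0,0,0,0],[0,0,0,0,0,0],[0,0,0,0,0,0],[0,0,0,0,0,0],[0,0,0,0,0,0],[0,0,0,0,0,0],[0,0,0,0,0,0]]], "grip": -0.2}}

```text
t: 17.82
eef_pos: [506.9, 480.6, -10.1]
tcp_rot: [-3.142, 0.0, -0.003]
ft_force: [-0.8, -0.4, -0.3]
opening: 0.598
```

>>> {"op": "send_rows", "data": {"moves": [[[0,0,-0.02,0,0,0],[0,0,-0.08,0,0,0],[0,0,-0.18,0,0,0],[0,0,-0.3,0,0,0],[0,0,-0.42,0,0,0],[0,0,-0.55,0,0,0],[0,0,-0.68,0,0,0],[0,0,-0.78,0,0,0],[0,0,-0.8,0,0,0],[0,0,-0.8,0,0,0]]]}}

```text
t: 18.65
eef_pos: [507.4, 481.0, 233.1]
tcp_rot: [-3.138, -0.004, -0.003]
ft_force: [0.4, 0.0, -1.4]
opening: 0.604
```

```bash
python3 -c "
from h import *
s=env.read_camera('side')
m,ce,b=blob(np.array(s['image']),(8,130,90),(22,255,255),(230,280,360,400));print(ce,b,'handle at z12',onz(s,ce,14))
# latch: jaws along tab's x (machine x, yaw 2.6)
yaw=2.6;a=np.radians(yaw)
print(np.radians(yaw))
tab=np.array([507.4,-124.2])
plan((507,200,225,2.6),(507.4,-124,225,2.6))"
```

```text
[291.97361478 358.59630607] [285 342  14  34 379] handle at z12 [508.85517859 482.83658459  14.        ]
0.04537856055185257
t 18.70 [506.8 480.5 230.6] [-1.8e+02 -1.0e-01 -2.0e-01] F [ 1.  -0.5 -1.2] op 0.600 q [0.66 0.57 1.32 0.   1.25 0.67]
[0.0034, 0.9352, 0.0179] [-0.0005, -0.0007, -0.0308]
[0.0079, 2.0152, 0.017] [-0.0005, -0.0007, -0.0308]
```

The screwdriver was released and its handle is seen lying at about (509,483), inside the tray. Next I'll travel to the latch with the fingers shut, to push the tab outward.

>>> {"op": "send_rows", "data": {"moves": [[[0,0.08,0,0,0,-0.03],[0,0.2,0,0,0,-0.03],[0,0.33,0,0,0,-0.03],[0,0.46,0,0,0,-0.03],[0,0.59,0,0,0,-0.03],[0,0.72,0,0,0,-0.03],[0,0.85,0,0,0,-0.03],[0,0.97,0,0,0,-0.03],[0,1.0,0,0,0,-0.03],[0,1.0,0,0,0,-0.03]]], "grip": 1}}

```text
t: 19.53
eef_pos: [505.5, 178.4, 228.6]
tcp_rot: [3.141, 0.003, 0.041]
ft_force: [-0.2, 0.0, 0.2]
opening: 0.01
```

>>> {"op": "send_rows", "data": {"moves": [[[0,0.1,0,0,0,0],[0,0.22,0,0,0,0],[0,0.35,0,0,0,0],[0,0.48,0,0,0,0],[0,0.61,0,0,0,0],[0,0.73,0,0,0,0],[0,0.8,0,0,0,0],[0,0.8,0,0,0,0],[0,0.8,0,0,0,0]]]}}

```text
t: 20.28
eef_pos: [516.7, -58.9, 228.9]
tcp_rot: [-3.141, 0.002, 0.043]
ft_force: [-1.0, -0.0, 0.2]
opening: 0.009
```

```bash
python3 -c "
from h import *
plan((506,-92,225,2.6),(506,-92,144,2.6),(504.5,-129,144,2.6))"
```

```text
t 20.28 [516.7 -58.9 228.9] [-1.799e+02  1.000e-01  2.500e+00] F [-1.  -0.   0.2] op 0.009 q [-0.24  0.31  1.77  0.    1.06 -0.28]
[-0.0403, 0.1088, 0.0128] [-0.0006, 0.001, -0.0016]
[-0.0399, 0.1091, 0.2828] [-0.0006, 0.001, -0.0016]
[-0.0502, 0.2321, 0.2827] [-0.0006, 0.001, -0.0016]
```

>>> {"op": "send_rows", "data": {"moves": [[[-0.02,0.05,0,0,0,0],[-0.04,0.107,0,0,0,0],[-0.04,0.107,0.04,0,0,0],[-0.04,0.107,0.13,0,0,0],[-0.04,0.107,0.2,0,0,0],[-0.04,0.107,0.24,0,0,0],[-0.04,0.107,0.26,0,0,0],[-0.04,0.107,0.275,0,0,0],[-0.04,0.107,0.283,0,0,0],[-0.04,0.107,0.283,0,0,0]]]}}

```text
t: 21.12
eef_pos: [506.2, -91.2, 145.0]
tcp_rot: [-3.141, -0.0, 0.045]
ft_force: [-1.0, -0.4, -0.0]
opening: 0.005
```

```bash
python3 -c "
from h import *
plan((506,-92,144,2.6))
a=[]
for n,x0,y0 in(('top',320,210),('side',245,130)):
    a.append(cv2.resize(np.array(env.read_camera(n)['image'])[y0:y0+80,x0:x0+80,::-1],(400,400),interpolation=cv2.INTER_NEAREST))
cv2.imwrite('pics/l1.png',np.hstack(a))"
```

```text
t 21.12 [506.2 -91.2 145. ] [-180.    -0.     2.6] F [-1.  -0.4 -0. ] op 0.005 q [-0.31  0.4   1.89  0.    0.85 -0.35]
[-0.0009, 0.0028, 0.0035] [-0.0001, -0.0001, -0.0003]
```

View pics/l1.png

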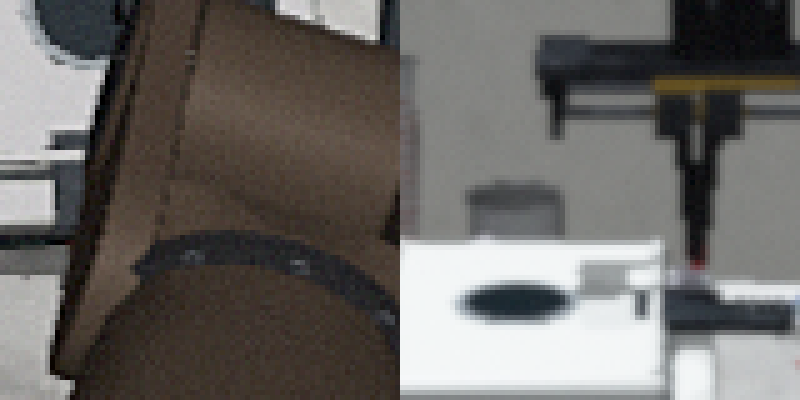

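The side crop shows the fingers lined up in front of the tab, with only its red bottom visible below the tips. Pushing outward.

>>> {"op": "send_rows", "data": {"moves": [[[0,0.01,0,0,0,0],[0,0.02,0,0,0,0],[0,0.035,0,0,0,0],[0,0.05,0,0,0,0],[0,0.065,0,0,0,0],[0,0.08,0,0,0,0],[0,0.09,0,0,0,0],[0,0.1,0,0,0,0],[0,0.1,0,0,0,0]]]}}

```text
t: 21.97
eef_pos: [507.3, -122.4, 144.9]
tcp_rot: [3.142, 0.0, 0.044]
ft_force: [-0.3, -0.4, 0.2]
opening: 0.006
```

>>> {"op": "send_rows", "data": {"moves": [[[0,0.006,0,0,0,0],[0,0.012,0,0,0,0],[0,0.018,0,0,0,0],[0,0.018,0,0,0,0]]]}}

```text
t: 22.3
eef_pos: [507.4, -126.5, 145.0]
tcp_rot: [-3.14, 0.0, 0.044]
ft_force: [-0.7, 5.7, 0.5]
opening: 0.006
```

>>> {"op": "send_rows", "data": {"moves": [[[0,0.004,0,0,0,0],[0,0.006,0,0,0,0],[0,0.006,0,0,0,0]]]}}

```text
t: 22.55
eef_pos: [507.4, -127.0, 145.1]
tcp_rot: [-3.138, 0.001, 0.044]
ft_force: [0.7, 16.0, 4.6]
opening: 0.001
```

>>> {"op": "send_rows", "data": {"moves": [[[0,-0.02,0,0,0,0],[0,-0.05,0,0,0,0],[0,-0.07,-0.1,0,0,0],[0,-0.07,-0.2,0,0,0],[0,-0.07,-0.3,0,0,0],[0,-0.07,-0.3,0,0,0]]]}}

```text
t: 23.05
eef_pos: [508.5, -108.2, 240.1]
tcp_rot: [3.138, -0.007, 0.045]
ft_force: [-0.6, 0.4, 0.6]
opening: 0.003
```

```bash
python3 -c "
from h import *
P=[]
for n,b in (('side',(285,160,320,192)),('top',(350,232,392,262))):
    c=env.read_camera(n)
    try: m,ce,s=blob(np.array(c['image']),(0,130,60),(6,255,255),b);print(n,ce,s);P.append((c,ce))
    except Exception as e: print(n,'none')
    print('latched',proj(c,(507.4,-124.2,165)),'open',proj(c,(508.6,-150.2,165)))
plan((350,-60,225,-87.4),(430,-60,225,-87.4),(472,-61,225,-87.4))"
```

```text
side [303.87878788 174.21212121] [302 169   4  11  33]
latched [304.32571759 176.45509519] open [304.20313595 173.72146938]
top none
latched [367.62449621 247.67297138] open [378.15604601 247.23763978]
t 23.15 [ 506.9 -107.8  235.7] [ 1.799e+02 -1.000e-01  2.500e+00] F [-1.3 -0.6 -0.6] op 0.004 q [-0.34  0.3   1.77 -0.    1.07 -0.38]
[-0.5155, -0.1826, 0.0346] [-0.0005, -0.0015, 0.9994]
[-0.2491, -0.1707, 0.0351] [-0.0005, -0.0015, 0.9994]
[-0.1094, -0.1612, 0.0354] [-0.0005, -0.0015, 0.9994]
```

The push met the stop: 16 N, about 26 mm of finger travel past contact. Now on to the lid handle: turn 90°, open to about 70 mm, hover.

>>> {"op": "send_rows", "data": {"moves": [[[0,-0.03,0,0,0,0.07],[-0.03,-0.08,0,0,0,0.15],[-0.06,-0.12,0,0,0,0.23],[-0.09,-0.15,0,0,0,0.31],[-0.123,-0.161,0,0,0,0.39],[-0.123,-0.161,0,0,0,0.47],[-0.123,-0.161,0,0,0,0.55],[-0.123,-0.161,0,0,0,0.63],[-0.123,-0.161,0,0,0,0.71],[-0.123,-0.161,0,0,0,0.79],[-0.123,-0.161,0,0,0,0.87],[-0.123,-0.161,0,0,0,0.95]]], "grip": -0.5}}

```text
t: 24.15
eef_pos: [467.1, -61.2, 233.6]
tcp_rot: [3.139, 0.001, -1.447]
ft_force: [-0.0, -1.0, -0.6]
opening: 0.736
```

```bash
python3 -c "
from h import *
plan((468,-61,225,-87.4),(468,-61,150,-87.4),(468,-61,108,-87.4))"
```

```text
t 24.15 [467.1 -61.2 233.6] [179.9   0.  -82.9] F [-0.  -1.  -0.6] op 0.736 q [-0.27  0.23  1.87 -0.    1.04  1.18]
[-0.0001, -0.003, 0.0288] [0.0014, 0.0004, 0.0499]
[0.0, -0.0036, 0.2788] [0.0014, 0.0004, 0.0499]
[0.0002, -0.0039, 0.4188] [0.0014, 0.0004, 0.0499]
```

>>> {"op": "send_rows", "data": {"moves": [[[0,-0.003,0.03,0,0,0.05],[0,-0.003,0.1,0,0,0.05],[0,-0.003,0.18,0,0,0.05],[0,-0.003,0.24,0,0,0.05],[0,-0.003,0.28,0,0,0.05],[0,-0.003,0.28,0,0,0.05],[0,-0.003,0.28,0,0,0.05]]]}}

```text
t: 24.73
eef_pos: [468.0, -61.0, 150.0]
tcp_rot: [3.139, 0.001, -1.519]
ft_force: [-0.4, -0.3, 0.6]
opening: 0.751
```

```bash
python3 -c "
from h import *
plan((468,-61,108,-87.4))
p=env.state()['eef_pos']
a=[]
for n,x0,y0 in(('top',300,215),('side',250,145)):
    c=env.read_camera(n);I=np.array(c['image'])
    a.append(cv2.resize(I[y0:y0+80,x0:x0+80+20,::-1],(400,320),interpolation=cv2.INTER_NEAREST))
    print(n,proj(c,p+[0,0,22]),proj(c,(470,-61,137)))
    try: print(blob(I,(0,130,60),(6,255,255),(350,232,392,262) if n=='top' else (285,160,320,192))[1:])
    except Exception: print('no red')
cv2.imwrite('pics/h1.png',np.hstack(a))"
```

```text
t 24.73 [468. -61. 150.] [179.9   0.  -87.1] F [-0.4 -0.3  0.6] op 0.751 q [-0.27  0.34  1.98 -0.    0.83  1.25]
[0.0, -0.0004, 0.1401] [0.0017, 0.0005, 0.0039]
top [342.67453826 263.39872541] [340.9830188  263.34907311]
no red
side [317.80320892 181.33625468] [316.80985187 193.13876387]
(array([303.78378378, 173.83783784]), array([302, 169,   4,  11,  37], dtype=int32))
```

View pics/h1.png

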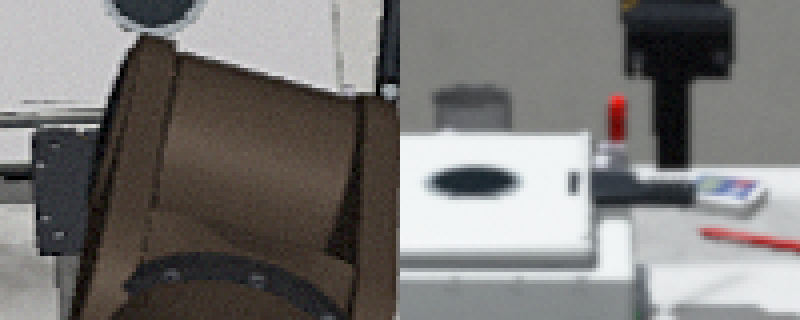

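The side crop shows the finger at column ≈670, about 20 mm behind the tongue tip at 693, clear above it. Tongue and finger are lined up, so I'll descend and pinch.

>>> {"op": "send_rows", "data": {"moves": [[[0,0,0.03,0,0,0.003],[0,0,0.06,0,0,0.003],[0,0,0.09,0,0,0.003],[0,0,0.115,0,0,0.003],[0,0,0.13,0,0,0.003],[0,0,0.14,0,0,0.003],[0,0,0.14,0,0,0.003]]]}}

```text
t: 25.42
eef_pos: [468.4, -61.2, 108.3]
tcp_rot: [3.141, 0.0, -1.524]
ft_force: [0.5, 0.8, -0.2]
opening: 0.752
```

>>> {"op": "send_rows", "data": {"moves": [[[0,0,0,0,0,0],[0,0,0,0,0,0],[0,0,0,0,0,0],[0,0,0,0,0,0],[0,0,0,0,0,0],[0,0,0,0,0,0],[0,0,0,0,0,0],[0,0,0,0,0,0],[0,0,0,0,0,0],[0,0,0,0,0,0],[0,0,0,0,0,0],[0,0,0,0,0,0]]], "grip": 1}}

```text
t: 26.42
eef_pos: [468.6, -60.8, 109.0]
tcp_rot: [3.142, 0.001, -1.524]
ft_force: [0.9, 5.1, 2.7]
opening: 0.289
```

Pinched: 27.5 mm opening on the 28 mm tongue. Small test lift of about 2° first.

>>> {"op": "send_rows", "data": {"moves": [[[0,0,-0.005,0,0,0],[0,0,-0.012,0,0,0],[0,-0.001,-0.02,0,0,0],[0,-0.001,-0.027,0,0,0],[0,-0.001,-0.027,0,0,0],[0,-0.001,-0.027,0,0,0]]]}}

```text
t: 26.92
eef_pos: [468.9, -60.8, 116.9]
tcp_rot: [3.142, 0.001, -1.524]
ft_force: [3.4, 5.8, -4.1]
opening: 0.29
```

The latch is clear: about 4 N, just the lid's weight. Raising along the arc to 30°.

>>> {"op": "send_rows", "data": {"moves": [[[0,-0.001,-0.015,0,0,0],[0,-0.004,-0.039,0,0,0],[0,-0.008,-0.072,0,0,0],[0,-0.014,-0.105,0,0,0],[0,-0.022,-0.137,0,0,0],[0,-0.031,-0.169,0,0,0],[0,-0.041,-0.201,0,0,0],[0,-0.052,-0.232,0,0,0],[0,-0.065,-0.262,0,0,0],[0,-0.08,-0.292,0,0,0],[0,-0.112,-0.35,0,0,0],[0,-0.112,-0.35,0,0,0]]]}}

```text
t: 27.92
eef_pos: [503.5, -59.2, 223.9]
tcp_rot: [-3.14, 0.001, -1.524]
ft_force: [-0.5, 3.5, -2.6]
opening: 0.289
```

```bash
python3 -c "
from h import *
y=-87.32
H=(468.6,-60.8,109)
th=np.radians([35,40,45,50,55,60]);dx=228*(1-np.cos(th))+7*np.sin(th);dz=228*np.sin(th)+7*(np.cos(th)-1)
a=np.radians(2.6)
plan(*[(H[0]+d*np.cos(a),H[1]+d*np.sin(a),H[2]+z,y) for d,z in zip(dx,dz)])"
```

```text
t 27.92 [503.5 -59.2 223.9] [-179.9    0.   -87.3] F [-0.5  3.5 -2.6] op 0.289 q [-0.25  0.29  1.81  0.    1.04  1.28]
[0.0002, -0.0344, -0.0485] [-0.0008, 0.0005, -0.0]
[0.0002, -0.0764, -0.0999] [-0.0008, 0.0005, -0.0]
[0.0002, -0.1228, -0.1473] [-0.0008, 0.0005, -0.0]
[0.0003, -0.1731, -0.1905] [-0.0008, 0.0005, -0.0]
[0.0003, -0.227, -0.2292] [-0.0008, 0.0005, -0.0]
[0.0004, -0.284, -0.2631] [-0.0008, 0.0005, -0.0]
```

>>> {"op": "send_rows", "data": {"moves": [[[0,-0.017,-0.025,0,0,0],[0,-0.035,-0.049,0,0,0],[0,-0.055,-0.075,0,0,0],[0,-0.077,-0.1,0,0,0],[0,-0.1,-0.124,0,0,0],[0,-0.123,-0.148,0,0,0],[0,-0.148,-0.17,0,0,0],[0,-0.173,-0.191,0,0,0],[0,-0.2,-0.211,0,0,0],[0,-0.227,-0.23,0,0,0],[0,-0.256,-0.247,0,0,0],[0,-0.284,-0.263,0,0,0]]]}}

```text
t: 28.92
eef_pos: [587.9, -55.1, 301.4]
tcp_rot: [3.141, 0.001, -1.524]
ft_force: [-0.9, 5.3, -4.2]
opening: 0.293
```

>>> {"op": "send_rows", "data": {"moves": [[[0,0,0,0,0,0],[0,0,0,0,0,0],[0,0,0,0,0,0],[0,0,0,0,0,0],[0,0,0,0,0,0],[0,0,0,0,0,0]]]}}

```text
t: 29.42
eef_pos: [588.0, -55.2, 301.4]
tcp_rot: [-3.141, 0.001, -1.524]
ft_force: [-1.0, 6.3, -1.7]
opening: 0.292
```

```bash
python3 -c "
from h import *
plan()
a=[];X=(230,120)
s=env.read_camera('side');c=env.read_camera('top')
I=np.array(s['image'])[:,:,::-1];k=6;x0,y0=225,105
b=cv2.resize(I[y0:y0+95,x0:x0+110],None,fx=k,fy=k,interpolation=cv2.INTER_NEAREST)
an=np.radians(2.6)
def L(th,x,yy,z): # lid point: x fwd dist from hinge toward front, z above hinge
    t=np.radians(th);d=-x*np.cos(t)+z*np.sin(t);h=x*np.sin(t)+z*np.cos(t)
    return np.array([696.3+d*np.cos(an)-yy*np.sin(an),-50.6+d*np.sin(an)+yy*np.cos(an),130+h])
for th,col in((55,(0,0,255)),(60,(0,255,0)),(65,(255,0,0))):
    p=[tuple(((proj(s,L(th,x,116,15))-[x0,y0]+.5)*k).astype(int).tolist()) for x in(0,175)]
    cv2.line(b,p[0],p[1],col,1);print(th,p)
cv2.imwrite('pics/e1.png',b)
for n,cc in(('side',s),('top',c)):
  for t in('vial_1','gas_strut','screwdriver'):
    print(n,t,[(np.round(r['xy'],1).tolist(),round(r['confidence'],2)) for r in env.look_for(n,t)[:2]])
for bb in((285,150,320,192),): print(blob(np.array(s['image']),(0,130,60),(6,255,255),bb)[1:])
"
```

```text
t 29.42 [588.  -55.2 301.4] [-1.80e+02  1.00e-01 -8.73e+01] F [-1.   6.3 -1.7] op 0.292 q [-0.21  0.36  1.5   0.    1.29  1.32]
55 [(12, 619), (235, 298)]
60 [(11, 622), (201, 282)]
65 [(10, 624), (167, 268)]
side vial_1 [([263.5, 255.9], 0.68), ([236.3, 254.3], 0.51)]
side gas_strut [([248.9, 165.6], 0.19)]
side screwdriver [([295.0, 356.0], 0.72)]
top vial_1 [([301.0, 218.4], 0.63), ([277.1, 214.9], 0.52)]
top gas_strut [([305.4, 221.0], 0.7)]
top screwdriver [([142.7, 252.8], 0.91)]
(array([303.96666667, 174.23333333]), array([303, 169,   3,  11,  30], dtype=int32))
```

View pics/e1.png

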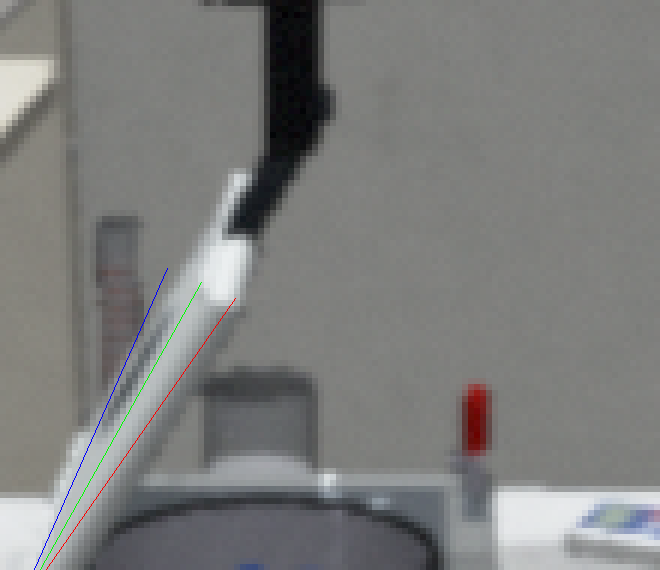

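The lid's near edge lies on the 60° (green) line, between the 55° and 65° lines, and the fingers hold the tongue. Everything is steady, so I'm handing it in.

```bash
python3 -c "
from h import *
print(env.job_done()); plan()"
```

```text
the job is handed in; nothing more can be done
None
the job is handed in; nothing more can be done
```

The job is handed in at 29.4 s on the robot clock. The screwdriver is in the steel tray, the latch is open, and the gripper is holding the lid at about 60°.

- **Screwdriver:** My first two attempts to grip it closed on air. The fingertips sit about 22–25 mm higher than the reported tool pose implies, and I corrected for that from the images and contact forces. I then carried it over, set it down on contact and let it go. Both cameras still saw it lying in the tray.
- **Latch:** I pushed it to its stop, which showed as 16 N after about 26 mm of travel. The side camera's red spot moved about 2.1 px where 2.7 px was expected, suggesting nearer 20 mm. The lid lifted freely on a test lift at about 4 N, so I took it as open.
- **Lid:** I raised it by its handle, with the grip at 27.5–28 mm throughout. The arm's travel gives 59.5°, and the lid's edge matches the 60° line in the side picture. The arm stayed still over the last half second.
- **Vials and strut:** The side camera's two vial fixes are within about 2 px of the start, and I made no contact with either vial. I could not confirm the strut at the end: the detections were unreliable with the arm in the way. I never went near it.

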